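Tighten and lock the castle nut of a pressure cell

ROBOT

A 7-joint arm with a two-finger parallel gripper is mounted at the origin on a cart in front of the work surface, level with it; the furniture and walls round the work are solid. World frame = base frame: x ahead of the robot, y to its left, z up, the work surface at z = 0. Lengths are in m, angles in rad, forces in N, time in s.
With the tool pointing down it reaches from about 0.35 to 0.9 m from the base axis. Payload 8.1 kg.
Tool frame: the origin (TCP) lies midway between the tips of the shut fingers; the grasp point (between the pads) lies 19 mm behind it; z points along the fingers, x is the direction in which the jaws open and shut, and the axes are right-handed (so a half turn about z gives the same grasp; the last joint's range is limited). The gripper opens to 92 mm and grips with 3 to 60 N. Pads are 19 mm wide; open, the fingers measure 130 mm over their backs; the gripper's body (75 mm by 190 mm) begins 47 mm behind the grasp point.
Start: joints at [1.247, 0.434, 0.025, 1.573, -0.012, 1.134, -0.075], TCP at [0.137, -0.61, 0.227] pointing down, gripper open.
Joint ranges: [-2.62, 2.62], [-0.44, 2.09], [-1.27, 1.32], [0.08, 2.57], [-1.32, 4.46], [0.12, 2], [-2.74, 2.74]. Speed limits (rad/s): [2.22, 2.22, 3.01, 3.01, 3.14, 3.14, 3.14].

INTERFACE

Orientations are given as a rotation vector (axis times angle).
In Python, from cell import arm gives the robot as it stands. The module is installed in compiled form; this text tells all that it offers.
- The arm moves only by the tool play_rows, never from a script. Its argument "motion" is a list of rows, each a list of 7 numbers: the gripper's target within -1 to 1 (fully open at 1, half-way at 0, shut at -1), then the shift along the tool's x, y, z in mm, then the turn, a rotation vector about the tool's x, y, z in rad. In form: [[claw, tx, ty, tz, ax, ay, az], ...]. A call has 1 to 10 rows; each row is the pose to reach, as a shift and turn from the pose measured when the call began, along the tool's axes at that moment; what a row does not reach only later rows make up. A row lasts 1/10 s, in which the tool goes at most 50 mm and 8.59 degrees, less where a joint would pass 70% of its speed; a pose out of reach is approached as far as the arm can. A call with a gripper value outside its range is refused whole. The fingers move at their own pace and stop on an object; "force" is the grip in N (left out, the last holds). Time passes only in rows, so rows that repeat a pose let the fingers close. It gives the time, the measured TCP pose, the force and the opening at its end, in the units of the state.
- arm.observe(): the state, without advancing time (a new reading comes with each control period).
- arm.get_image(name): name is "scene" or "top" or "wrist"; returns a dict with "img" (480x640x3 uint8, blue, green, red), "depth" (480x640 float32, m along the optical axis (not along the pixel's ray), 0 where there is no reading), "K" (3x3 intrinsics, pixels), "rvec" (rotation vector, rad) and "tvec" (3), from world to camera coordinates, as OpenCV has them. Camera axes: x right, y down, z forward; pixel columns grow to the right and rows downward; lengths in m; the calibration is good to about 2 mm. The wrist camera is an equidistant fisheye: a pixel r from the principal point sees the ray r / f radians off the axis. A picture is of the moment at which its call begins.
- arm.sign_off(): hands the job in, once; it reports no verdict.
Trained networks look in a picture, given as the dict that the camera call returned (one of the last four; its "shot" number tells which), for a name from the list of things; names that differ only in an ending like _2 or _b are one class to them, and where a whole thing is asked for, a point or a joint stands for the part that bears it (a point fixed in the world has none). Each returns a list of dicts, best first, with "score" (0 to 1); they miss things now and then, are a little off and sometimes report something else, mostly with a low value. They report only what shows in the picture. A call takes as long as a camera call.
- arm.look_for(picture, query): "box" ([left, top, width, height] as shares, 0 to 1, of the picture: columns of its width, rows of its height, round what is visible of it).
The state is a dict: "clock": time; "joints": joint angles; "dq": joint speeds; "joint_efforts": joint torques, N m; "position": TCP position; "ee_rot": TCP orientation; "force": force on the tool from outside, world axes, zero at the start; "ft_torque": the same for the moment, N m; "width": opening from 0.0 (shut) to 1.0 (fully open).
Only numpy, scipy, OpenCV 4.12 (cv2) and the standard library are available. Lean on these libraries where they do the work, as an engineer would, in place of code of your own. Each camera call takes 0.05 s, during which the arm holds its last target. There are 200 camera calls.

TASK

Tighten the brass castle nut (clockwise seen from above) until its white stripe has passed the yellow snug mark, then turn it only a little further, until the next pair of its slots lines up with the two forks, and no further. Then draw the red locking bar out of its blue holder and lay it down through the forks and the nut's slots, fully home, and let go of it. Leave the other things on the worktop where they are.

Things in the scene. Friction and masses are not known exactly. Their poses are not given: they have to be found in the camera images.
- cell: Pressure cell fixed to the worktop: grey base plate 236 (own x) x 116 x 10 mm, flange top 13 mm up, brass nut in the middle, two aluminium forks on its x line. Origin: centre of the plate's underside, z up. The stud inside the nut has a 17 mm slit along x; its halves reach 55 mm up. Yellow snug mark on the flange at x = -30, y = -35 mm.
- fork_floor (a point): Point on the nut's axis, 44 mm above the worktop, level with the gap floors of the forks; axes as the cell's. Forks at x = -100..-70 and +70..+100 mm: each two cheeks 13 mm thick with an upright gap 16 mm wide centred on y = 0, top 32 mm above this point, flared wider over the last 12 mm, open at both ends along x.
- nut (a joint): Turn of the nut, rad, growing clockwise from above (tightening). Slot pairs lie along the cell's x at 0 and every 1.047. White stripe meets the yellow mark at 1.75 (snug); the next slots line up with the forks at 2.094: leave it there. Starts loose at 0.05 to 0.55. Turns with 0.25 to 0.4 N m, stays where left; past 2.6 is overtightened.
- nut_top (a point): On the nut's axis at the top of its teeth, 56 mm above the worktop; its x axis turns with the nut and points through a slot. Brass nut: hexagon 64 mm across flats, 15 to 44 mm above the worktop, then six teeth with six slots 17 mm wide, each over the middle of a flat, slot floors 44 mm up. A white stripe marks one tooth.
- holder: Blue roofed channel fixed to the worktop, 168 (own x) x 44 x 46 mm; origin on the worktop in its mid-plane, 79 mm behind its mouth, which faces its own -x. Inside 16 mm wide and 40 mm high, no floor (the bar stands on the worktop); far end closed.
- lock_bar: Red bar, 200 (own x) x 12 (y) x 32 mm (z), about 0.14 kg; origin at the centre of its underside. Starts standing on its narrow edge in the holder, in line with it, its -x end sticking 42 mm out of the mouth; only comes out lengthwise. Home: underside on the fork and slot floors, middle over the nut; its ends are then hidden between the cheeks, so it must be held by its middle.
- beaker: Small glass beaker, 48 x 54 x 58 mm; a bystander. Origin at the centre of its underside.
- timer: White timer, 60 x 68 x 18 mm, lying on the worktop; a bystander.
- bottle: Bottle with a red cap, 60 mm across, 124 mm high, standing alone at the right, in front of the row of bottles; a bystander.
- dish: Petri dish 63 mm across, 14 mm high; a bystander.
- marker: Blue marker pen, 119 mm long, lying on the worktop; a bystander.

How it is judged:
By the outcome, as a careful person would: the job done as asked, in the order asked, and still so for the second after the job is handed in, with the robot touching nothing.
It also fails if it takes over 72 s, if anything falls off the work surface, if the arm or the gripper's body presses on something with over 40 N, if the wrist force passes 120 N, or if a joint passes its speed limit or range.

## Working session

There is one attempt and no reset: what is moved stays moved. The work goes in short steps, Python scripts to look and compute and a tool call to move; the robot and the scene stay as the last step left them, time stands still between calls to the robot, and variables do not carry over. Pictures are saved under pics/ and viewed, on a budget of 10 in all, crops included, one or two more only if the job needs it, and the job is handed in when it is done.

Besides the shell and the picture viewer there is one more tool, called after "Request:" as name(argument=value, ...) on one line, values as JSON. play_rows: Moves the arm, as the interface text tells. Its arguments: {"type":"object","properties":{"motion":{"type":"array"},"force":{"type":"number"}},"required":["motion"]}

```bash
mkdir -p pics; cat > h.py <<'E'
import numpy as np, cv2
from cell import arm
from scipy.spatial.transform import Rotation as R
def world(p):
    """HxWx3 world coordinates of a pinhole picture's pixels"""
    d=p["depth"]; K=np.array(p["K"]); v,u=np.mgrid[:d.shape[0],:d.shape[1]]
    c=np.stack([(u-K[0,2])/K[0,0]*d,(v-K[1,2])/K[1,1]*d,d],-1)
    M=R.from_rotvec(np.ravel(p["rvec"])).as_matrix()
    w=(c-np.ravel(p["tvec"]))@M; w[d==0]=np.nan
    return w
def show(*a):
    for x in a: print(np.round(np.ravel(x),4).tolist())
E
python3 - <<'E'
from h import *
s=arm.observe(); show(s["clock"],s["position"],s["ee_rot"],s["width"]); print(R.from_rotvec(s["ee_rot"]).as_matrix().round(3))
for n in("scene","top"):
    p=arm.get_image(n); cv2.imwrite(f"pics/{n}0.png",p["img"]); np.savez(f"{n}0.npz",w=world(p),img=p["img"])
    print(n,np.ravel(p["K"]),np.ravel(p["tvec"]))
    for q in("cell","nut","holder","lock_bar","beaker","timer","bottle","dish","marker"):
        r=arm.look_for(p,q)[:1]
        for b in r: print(q,round(b["score"],2),(np.array(b["box"])*[640,480,640,480]).round())
E
```

```text
[0.0]
[0.1367, -0.6093, 0.2259]
[-2.4518, 1.9628, 0.0022]
[1.0014]
[[ 0.219 -0.976 -0.001]
 [-0.976 -0.219  0.002]
 [-0.002  0.    -1.   ]]
scene [450.26978454   0.         316.99225079   0.         450.26978454
 237.34218661   0.           0.           1.        ] [0.42100766 0.22612999 0.95865755]
cell 0.6 [266. 236.  67.  73.]
nut 0.59 [281. 254.  28.  27.]
holder 0.85 [300. 208.  54.  33.]
lock_bar 0.54 [348. 231.  17.  11.]
beaker 0.87 [270. 219.  14.  28.]
timer 0.61 [335. 203.  19.  13.]
bottle 0.8 [377. 174.  18.  40.]
dish 0.96 [203. 343.  25.  28.]
marker 0.72 [202. 344.  26.  25.]
top [461.82665312   0.         319.21875277   0.         461.82665312
 243.09963709   0.           0.           1.        ] [0.00833131 0.56719604 1.16906816]
cell 0.69 [239. 212.  83.  97.]
nut 0.78 [265. 243.  27.  29.]
holder 0.64 [380. 175.  25.  68.]
lock_bar 0.21 [265. 245.  25.  32.]
beaker 0.6 [325. 169.  21.  26.]
timer 0.65 [449. 172.  26.  29.]
bottle 0.71 [484. 218.  37.  23.]
dish 0.87 [138. 274.  24.  30.]
marker 0.62 [503. 278.  10.  46.]
```

```bash
python3 - <<'E'
import cv2,numpy as np
i=cv2.imread("pics/top0.png"); cv2.imwrite("pics/top0c.png",cv2.resize(i[150:350,120:540],(800,381),interpolation=cv2.INTER_CUBIC)); 
i=cv2.imread("pics/scene0.png"); cv2.imwrite("pics/scene0c.png",cv2.resize(i[160:380,190:420],(627,600),interpolation=cv2.INTER_CUBIC))
w=np.load("top0.npz")["w"]
for (u,v) in [(278,257),(392,185),(392,235),(335,182),(462,186),(502,230),(150,289),(508,300),(239,212),(322,309)]: print(u,v,w[v,u].round(3))
E
```

```text
278 257 [0.53  0.112 0.044]
392 185 [ 0.713 -0.177  0.047]
392 235 [ 0.585 -0.175  0.051]
335 182 [ 0.73  -0.033  0.002]
462 186 [ 0.716 -0.362  0.017]
502 230 [ 0.594 -0.434  0.09 ]
150 289 [0.449 0.449 0.005]
508 300 [ 0.421 -0.476  0.008]
239 212 [0.651 0.22  0.002]
322 309 [ 0.397  0.001 -0.003]
```

View pics/top0c.png

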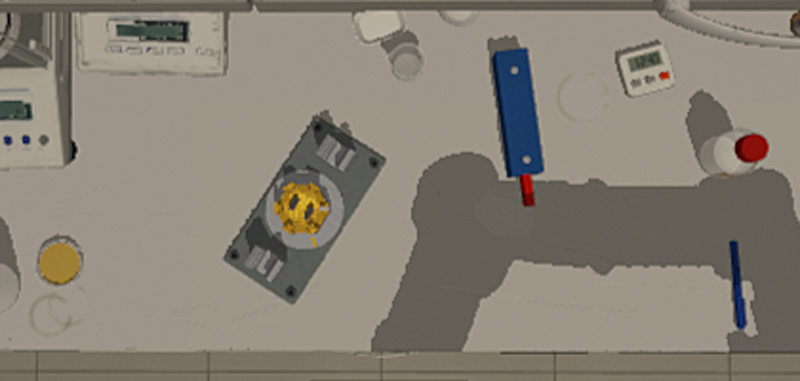

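View pics/scene0c.png

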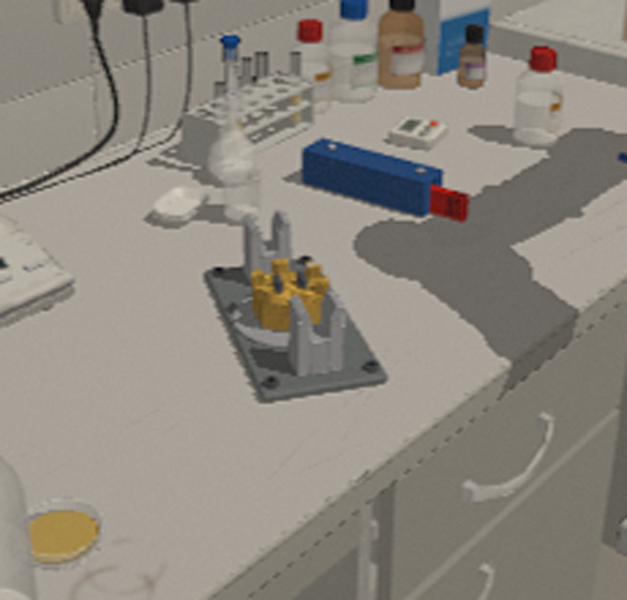

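The top view shows the cell centred at crop pixel (301,208), with its x axis pointing up and to the right and the yellow mark at (313,240). The holder's mouth is at (522,172), with the bar sticking out towards the robot. I'll fit both poses from depth and colour.

```bash
cat >> h.py <<'E'
def rect(xy):
    """centre, long-axis yaw (deg in -90..90), sizes of a min-area rectangle, mm"""
    (c,s,a)=cv2.minAreaRect((xy*1000).astype(np.float32))
    if s[0]<s[1]: a+=90; s=s[::-1]
    return np.round(c,1),round((a+90)%180-90,2),np.round(s,1)
def keep(m):
    n,l,st,_=cv2.connectedComponentsWithStats(m.astype(np.uint8)); return l==1+np.argmax(st[1:,4])
E
python3 - <<'E'
from h import *
for n in("top","scene"):
    d=np.load(n+"0.npz"); w=d["w"]; i=d["img"]; hsv=cv2.cvtColor(i,cv2.COLOR_BGR2HSV); z=w[...,2]
    near=lambda x,y,r: np.hypot(w[...,0]-x,w[...,1]-y)<r
    m=keep(near(.53,.11,.15)&(z>.004)&(z<.1)); print(n,"cell",rect(w[m][:,:2]),m.sum())
    H,S,V=cv2.split(hsv)
    m=keep((H>100)&(H<125)&(S>120)&near(.64,-.17,.15)&(z>.038)&(z<.056)); print("holder",rect(w[m][:,:2]),np.median(z[m]))
    m=keep(((H<8)|(H>172))&(S>130)&near(.54,-.19,.08)&(z>.01)); print("bar",rect(w[m][:,:2]),np.percentile(z[m],[5,50,95]))
    m=keep((H>15)&(H<32)&(S>120)&near(.53,.11,.06)&(z>.03)); print("nut",w[m].mean(0))
E
```

```text
top cell (array([523.4, 111.2]), -33.94, array([240.9, 120.5])) 3974
holder (array([ 653.1, -176.9]), 7.03, array([167.1,  43. ])) 0.04549162268827622
bar (array([ 550.6, -190.6]), 7.16, array([41. , 12.5])) [0.01614574 0.03058567 0.03471519]
nut [0.52502089 0.11178047 0.04596171]
scene cell (array([522.7, 113.8]), -32.61, array([240. , 115.7])) 2445
holder (array([ 650.3, -174. ]), 6.2, array([164.3,  49. ])) 0.04470857710880088
bar (array([ 550.1, -188.2]), -2.47, array([45.5, 19.2])) [0.01086061 0.0230005  0.03155396]
nut [0.52071198 0.11901965 0.04563068]
```

Request:
play_rows(motion=[[1,-619,-535,0,0,0,0],[1,-619,-535,0,0,0,0],[1,-619,-535,0,0,0,0],[1,-619,-535,0,0,0,0],[1,-619,-535,0,0,0,0],[1,-619,-535,0,0,0,0],[1,-619,-535,0,0,0,0],[1,-619,-535,0,0,0,0],[1,-619,-535,0,0,0,0],[1,-619,-535,0,0,0,0]])

```text
clock: 2.0
position: [0.3737, -0.1674, 0.2272]
ee_rot: [-2.452, 1.964, -0.002]
force: [1.2, 0.2, -0.0]
width: 1.002
```

Request:
play_rows(motion=[[1,-240,-206,0,0,0,0],[1,-240,-206,0,0,0,0],[1,-240,-206,0,0,0,0],[1,-240,-206,0,0,0,0],[1,-240,-206,0,0,0,0],[1,-240,-206,0,0,0,0],[1,-240,-206,0,0,0,0],[1,-240,-206,0,0,0,0]])

```text
clock: 2.8
position: [0.5229, 0.1156, 0.227]
ee_rot: [-2.455, 1.957, -0.0]
force: [0.2, -0.1, -0.4]
width: 0.999
```

```bash
python3 - <<'E'
from h import *
s=arm.observe(); show(s["clock"],s["position"],s["ee_rot"],s["joints"])
p=arm.get_image("wrist"); cv2.imwrite("pics/w1.png",p["img"]); np.savez("w1.npz",**{k:p[k] for k in("img","depth","K","rvec","tvec")})
print(np.ravel(p["K"]).round(1)); M=R.from_rotvec(np.ravel(p["rvec"])).as_matrix(); print(-M.T@np.ravel(p["tvec"]),M[2])
E
```

```text
[2.8]
[0.5229, 0.1156, 0.227]
[-2.4554, 1.9567, -0.0002]
[0.0682, 0.3378, -0.5009, 1.7603, 0.1799, 1.0874, -1.8383]
[371.6   0.  317.1   0.  371.6 239.9   0.    0.    1. ]
[0.58951084 0.13188756 0.38472828] [-0.24882932 -0.05612442 -0.96691986]
```

View pics/w1.png

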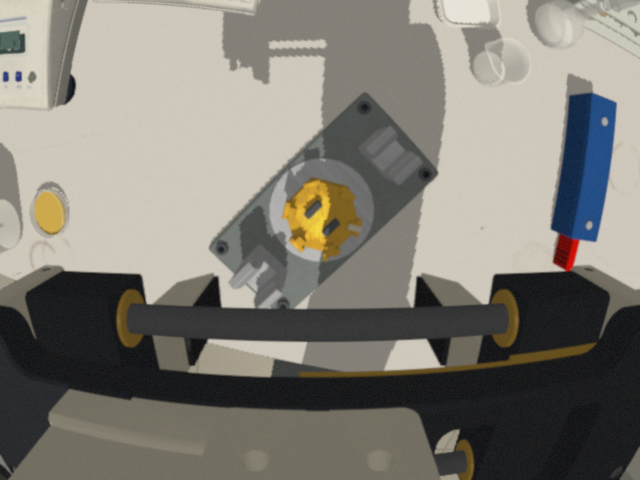

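```bash
cat >> h.py <<'E'
def fworld(p):
    d=p["depth"]; K=np.array(p["K"]); v,u=np.mgrid[:d.shape[0],:d.shape[1]]
    x=(u-K[0,2])/K[0,0]; y=(v-K[1,2])/K[1,1]; t=np.hypot(x,y)+1e-9
    s=np.tan(np.minimum(t,1.5))/t
    c=np.stack([x*s*d,y*s*d,d],-1)
    w=(c-np.ravel(p["tvec"]))@R.from_rotvec(np.ravel(p["rvec"])).as_matrix(); w[d==0]=np.nan
    return w
def project(p,X):
    c=X@R.from_rotvec(np.ravel(p["rvec"])).as_matrix().T+np.ravel(p["tvec"]); K=np.array(p["K"])
    r=np.linalg.norm(c[...,:2],axis=-1); t=np.arctan2(r,c[...,2]); q=c[...,:2]/(r+1e-9)[...,None]*t[...,None]
    return (q*K[0,0]+[K[0,2],K[1,2]]).astype(np.float32)
def ortho(p,cx,cy,yaw,z,half=(.13,.075),px=.0004):
    """image of the plane z in the frame at cx,cy,yaw; x right, y up"""
    xs=np.arange(-half[0],half[0],px); ys=np.arange(half[1],-half[1],-px); a,b=np.meshgrid(xs,ys)
    X=np.stack([cx+a*np.cos(yaw)-b*np.sin(yaw),cy+a*np.sin(yaw)+b*np.cos(yaw),0*a+z],-1)
    m=project(p,X); return cv2.remap(p["img"],m[...,0],m[...,1],cv2.INTER_CUBIC)
E
python3 - <<'E'
from h import *
p=np.load("w1.npz"); w=fworld(p); z=w[...,2]; H,S,V=cv2.split(cv2.cvtColor(p["img"],cv2.COLOR_BGR2HSV))
near=lambda x,y,r: np.hypot(w[...,0]-x,w[...,1]-y)<r
m=keep(near(.523,.112,.15)&(z>.005)&(z<.1)); print("cell",rect(w[m][:,:2]),m.sum())
f=near(.523,.112,.15)&(z>.066)&(z<.085)&~near(.523,.112,.06)
for k in (0,1):
    s=f&((w[...,0]>.523)==bool(k)); print("fork",rect(w[s][:,:2]),w[s].mean(0),s.sum())
g=(H>12)&(H<34)&(S>110)&near(.523,.112,.05); 
t=g&(z>.049)&(z<.062); print("nut",t.sum(),w[t].mean(0),cv2.minEnclosingCircle((w[t][:,:2]*1000).astype(np.float32)))
c=np.array([.523,.112])
d=w[t][:,:2]-c; r=np.hypot(*d.T); a=np.arctan2(d[:,1],d[:,0])[r>.02]
print("tooth phase deg",np.degrees(np.angle(np.exp(6j*a).mean()))/6,abs(np.exp(6j*a).mean()))
o1=ortho(p,*c,np.radians(-33.3),.056,(.05,.05),.00025); o2=ortho(p,*c,np.radians(-33.3),.010,(.13,.0667),.00065)
o3=ortho(p,*c,np.radians(-33.3),.076,(.13,.0667),.00065)
cv2.imwrite("pics/o1.png",np.hstack([o1[:400,:400],np.vstack([o2,o3])[:400,:400]]))
E
```

```text
cell (array([524.6, 113. ]), -32.83, array([235.6, 117. ])) 24063
fork (array([453.1, 158.8]), 57.15, array([43.7, 31. ])) [0.45511603 0.15832518 0.07372057] 856
fork (array([595.8,  67.6]), 58.07, array([43.2, 30.6])) [0.59540631 0.06751808 0.07390025] 1033
nut 970 [0.52500249 0.11496401 0.05507418] ((524.494140625, 113.45117950439453), 36.5200080871582)
tooth phase deg 28.277494963681505 0.6906327434235221
```

View pics/o1.png

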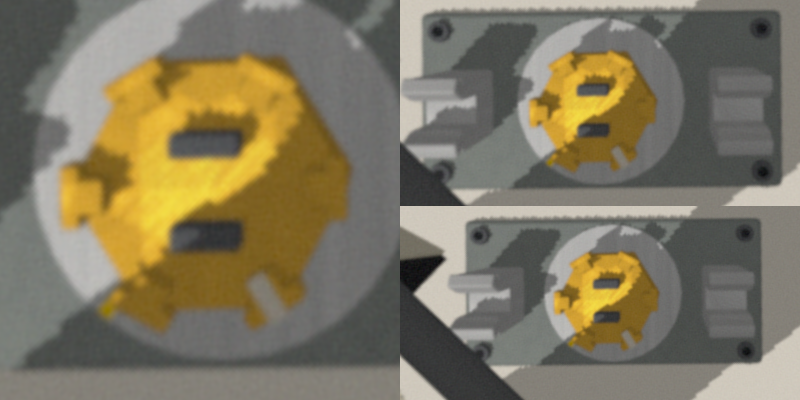

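The ortho view shows slots at about ±30°, the stripe at (268,300) and the yellow mark at (108,310), so the nut starts at about 0.51. The cell is at (0.5245, 0.1132) with yaw -32.7°. I'll grip the flats with the jaws at world yaw -61.7°.

Request:
play_rows(motion=[[1,3,-1,0,0,0,-0.135],[1,3,-1,30,0,0,-0.269],[1,3,-1,75,0,0,-0.269],[1,3,-1,120,0,0,-0.269],[1,3,-1,150,0,0,-0.269],[1,3,-1,175,0,0,-0.269],[1,3,-1,190,0,0,-0.269],[1,3,-1,200,0,0,-0.269],[1,3,-1,205,0,0,-0.269],[1,3,-1,205,0,0,-0.269]])

```text
clock: 3.85
position: [0.524, 0.1097, 0.0219]
ee_rot: [2.695, -1.615, 0.001]
force: [-0.5, -0.5, 0.6]
width: 0.999
```

Request:
play_rows(motion=[[-1,0,0,0,0,0,0],[-1,0,0,0,0,0,0],[-1,0,0,0,0,0,0],[-1,0,0,0,0,0,0],[-1,0,0,0,0,0,0],[-1,0,0,0,0,0,0]], force=30)

```text
clock: 4.45
position: [0.5242, 0.1119, 0.0224]
ee_rot: [-2.694, 1.611, -0.001]
force: [-1.7, 6.2, 1.7]
width: 0.694
```

Request:
play_rows(motion=[[-1,-1,-1,0,0,0,0.08],[-1,-1,-1,0,0,0,0.2],[-1,-1,-1,0,0,0,0.34],[-1,-1,-1,0,0,0,0.48],[-1,-1,-1,0,0,0,0.62],[-1,-1,-1,0,0,0,0.76],[-1,-1,-1,0,0,0,0.9],[-1,-1,-1,0,0,0,1.04],[-1,-1,-1,0,0,0,1.12],[-1,-1,-1,0,0,0,1.12]], force=50)

```text
clock: 5.45
position: [0.5242, 0.1127, 0.0224]
ee_rot: [-1.426, 2.798, 0.0]
force: [-0.7, -2.0, -0.5]
width: 0.691
```

```bash
python3 - <<'E'
from h import *
s=arm.observe(); show(s["clock"],s["position"],s["joints"],s["force"],s["ft_torque"],s["width"])
M=R.from_rotvec(s["ee_rot"]).as_matrix(); print("yaw",np.degrees(np.arctan2(M[1,0],M[0,0])))
E
```

```text
[5.45]
[0.5242, 0.1127, 0.0224]
[-0.208, 0.5585, -0.1408, 1.9829, 0.1299, 0.6075, -2.6336]
[-0.702, -1.9828, -0.5366]
[-0.3529, 0.3485, -0.1613]
[0.6908]
yaw -126.00542440439017
```

Joint 7 is near its limit at -2.63, so I'll release, turn back 60° and take the next pair of flats.

Request:
play_rows(motion=[[1,0,0,0,0,0,0],[1,0,0,0,0,0,0],[1,0,0,0,0,0,0],[1,0,0,0,0,0,-0.14],[1,0,0,0,0,0,-0.28],[1,0,0,0,0,0,-0.42],[1,0,0,0,0,0,-0.56],[1,0,0,0,0,0,-0.7],[1,0,0,0,0,0,-0.84],[1,0,0,0,0,0,-0.98]])

```text
clock: 6.45
position: [0.5243, 0.1129, 0.0225]
ee_rot: [-2.58, 1.789, -0.0]
force: [0.1, 0.1, -0.3]
width: 1.0
```

```bash
cat > st.py <<'E'
from h import *
s=arm.observe(); show(s["clock"],s["position"],s["joints"],s["force"],s["ft_torque"],s["width"])
M=R.from_rotvec(s["ee_rot"]).as_matrix(); print("yaw",np.degrees(np.arctan2(M[1,0],M[0,0])),M[2])
E
python3 st.py
```

```text
[6.45]
[0.5243, 0.1129, 0.0225]
[-0.0138, 0.5911, -0.4094, 1.9657, 0.371, 0.6562, -1.8709]
[0.0582, 0.1356, -0.2584]
[0.01, -0.0268, 0.0312]
[1.0002]
yaw -69.47770487487519 [-6.76875899e-04 -1.49144839e-03 -9.99998659e-01]
```

Request:
play_rows(motion=[[1,0,0,0,0,0,-0.06],[-1,0,0,0,0,0,-0.06],[-1,0,0,0,0,0,-0.06],[-1,0,0,0,0,0,-0.06],[-1,0,0,0,0,0,-0.06],[-1,0,0,0,0,0,-0.06],[-1,0,0,0,0,0,-0.06]])

```text
clock: 7.15
position: [0.5248, 0.1123, 0.0226]
ee_rot: [-2.632, 1.712, -0.002]
force: [2.6, -3.8, -0.5]
width: 0.691
```

```bash
python3 st.py
```

```text
[7.15]
[0.5248, 0.1123, 0.0226]
[-0.0026, 0.5938, -0.4242, 1.9645, 0.3853, 0.6602, -1.8236]
[2.6157, -3.7611, -0.4689]
[-0.6014, -0.3929, 0.2054]
[0.6908]
yaw -66.07753130226683 [ 2.86323146e-04 -1.80680052e-03 -9.99998327e-01]
```

Request:
play_rows(motion=[[-1,0,0,0,0,0,0.1],[-1,0,0,0,0,0,0.2],[-1,0,0,0,0,0,0.3],[-1,0,0,0,0,0,0.39],[-1,0,0,0,0,0,0.44],[-1,0,0,0,0,0,0.464],[-1,0,0,0,0,0,0.464],[-1,0,0,0,0,0,0.464]])

```text
clock: 7.95
position: [0.5247, 0.1123, 0.0226]
ee_rot: [-2.169, 2.271, -0.001]
force: [1.3, -2.4, -0.7]
width: 0.699
```

```bash
python3 st.py
```

```text
[7.95]
[0.5247, 0.1123, 0.0226]
[-0.091, 0.5743, -0.3006, 1.9721, 0.2758, 0.6324, -2.1865]
[1.2747, -2.3712, -0.68]
[-0.336, -0.1465, -0.1732]
[0.6985]
yaw -92.63526924988426 [-5.59763213e-04 -1.62196398e-03 -9.99998528e-01]
```

Request:
play_rows(motion=[[1,0,0,0,0,0,0],[1,0,0,0,0,0,0],[1,0,0,0,0,0,0],[1,0,0,-30,0,0,0],[1,0,0,-75,0,0,0],[1,0,0,-120,0,0,0],[1,0,0,-160,0,0,0],[1,0,0,-190,0,0,0],[1,0,0,-200,0,0,0],[1,0,0,-200,0,0,0]])

```text
clock: 8.95
position: [0.525, 0.1125, 0.2238]
ee_rot: [-2.167, 2.269, -0.003]
force: [-0.9, 0.7, -0.3]
width: 1.003
```

```bash
cat > nut.py <<'E'
import sys
from h import *
q=arm.get_image("wrist"); p={k:q[k] for k in("img","depth","K","rvec","tvec")}; n=sys.argv[1]
w=fworld(p); z=w[...,2]; H,S,V=cv2.split(cv2.cvtColor(p["img"],cv2.COLOR_BGR2HSV)); c=np.array([.5245,.1132])
near=lambda x,y,r: np.hypot(w[...,0]-x,w[...,1]-y)<r
m=keep(near(*c,.15)&(z>.005)&(z<.1)); print("cell",rect(w[m][:,:2]),m.sum())
fc=[]
for k in (0,1):
    s=near(*c,.15)&(z>.066)&(z<.085)&~near(*c,.06)&((w[...,0]>c[0])==bool(k)); f=rect(w[s][:,:2]); fc.append(f[0]); print("fork",f,s.sum())
d=fc[1]-fc[0]; yaw=np.degrees(np.arctan2(d[1],d[0])); print("centre",(fc[0]+fc[1])/2,"yaw",yaw)
t=(H>12)&(H<34)&(S>110)&near(*c,.05)&(z>.049)&(z<.062); cc,_=cv2.minEnclosingCircle((w[t][:,:2]*1000).astype(np.float32)); print("nut",cc)
for ctr in (c,np.array(cc)/1000):
    d=w[t][:,:2]-ctr; r=np.hypot(*d.T); a=np.arctan2(d[:,1],d[:,0])[r>.02]
    ph=np.degrees(np.angle(np.exp(6j*a).mean()))/6+30; print("slot off cell x, deg",(ph-yaw+30)%60-30)
cv2.imwrite(f"pics/{n}.png",ortho(p,*c,np.radians(-32.7),.056,(.13,.075),.00035))
E
python3 nut.py o2; python3 st.py
```

```text
cell (array([524.7, 113. ]), -32.81, array([235.8, 117. ])) 23973
fork (array([453.9, 158.7]), 58.04, array([43. , 29.3])) 568
fork (array([596. ,  67.5]), 57.06, array([43.4, 30.6])) 1097
centre [524.95 113.1 ] yaw -32.69241041751335
nut (524.5601806640625, 113.55236053466797)
slot off cell x, deg 0.2586676479878349
slot off cell x, deg 0.19749158101089392
[9.0]
[0.5242, 0.1122, 0.2222]
[-0.0163, 0.3254, -0.3804, 1.7732, 0.1362, 1.067, -2.061]
[-0.5979, 0.1801, -0.9471]
[0.0105, 0.0643, -0.0338]
[0.9973]
yaw -92.62823615027791 [-5.31107465e-04 -1.70442627e-03 -9.99998406e-01]
```

View pics/o2.png

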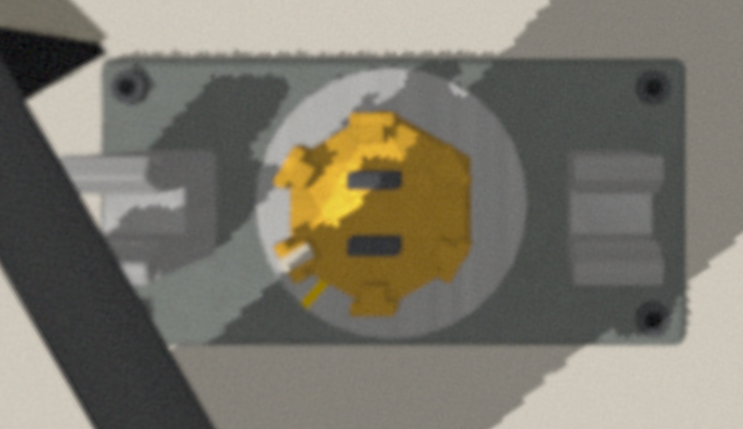

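The stripe at (295,257) has passed the yellow mark at (313,293). The slots line up with the forks to within 0.3°. Now the bar.

Request:
play_rows(motion=[[1,301,-38,40,0,0,-0.168],[1,301,-38,40,0,0,-0.168],[1,301,-38,40,0,0,-0.168],[1,301,-38,40,0,0,-0.168],[1,301,-38,40,0,0,-0.168],[1,301,-38,40,0,0,-0.168],[1,301,-38,40,0,0,-0.168],[1,301,-38,40,0,0,-0.168],[1,301,-38,40,0,0,-0.168]])

```text
clock: 9.9
position: [0.5479, -0.1885, 0.1809]
ee_rot: [-2.353, 2.079, 0.003]
force: [0.9, 0.8, 1.0]
width: 0.998
```

```bash
python3 st.py; cat > bar.py <<'E'
import sys
from h import *
q=arm.get_image("wrist"); p={k:q[k] for k in("img","depth","K","rvec","tvec")}
w=fworld(p); z=w[...,2]; H,S,V=cv2.split(cv2.cvtColor(p["img"],cv2.COLOR_BGR2HSV))
near=lambda x,y,r: np.hypot(w[...,0]-x,w[...,1]-y)<r
m=keep((H>100)&(H<125)&(S>120)&near(.64,-.17,.15)&(z>.04)&(z<.052)); print("holder",rect(w[m][:,:2]))
b=keep(((H<8)|(H>172))&(S>110)&near(.54,-.19,.15)&(z>.026)&(z<.037)); print("bar",rect(w[b][:,:2]),b.sum(),np.median(z[b]))
cv2.imwrite(f"pics/{sys.argv[1]}.png",p["img"])
E
python3 bar.py w2
```

```text
[9.9]
[0.5479, -0.1885, 0.1809]
[0.455, 0.4252, -0.2965, 1.7256, 0.1402, 1.0124, -1.3384]
[0.9203, 0.8365, 1.0374]
[0.0454, -0.0048, 0.0086]
[0.9978]
yaw -82.92712224704387 [-2.15439499e-03  2.36595557e-05 -9.99997679e-01]
holder (array([ 653.3, -175.6]), 6.93, array([165.3,  42.5]))
bar (array([ 548.7, -189. ]), 6.94, array([38.9, 11.1])) 585 0.03159102476856404
```

View pics/w2.png

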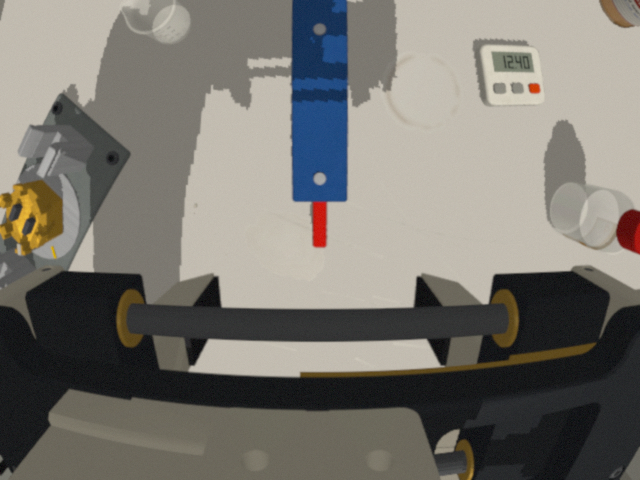

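The bar end is at (320,225) and centred between the jaws. I'll descend, grip and pull it part way out.

Request:
play_rows(motion=[[1,0.5,0,50,0,0,0],[1,0.5,0,95,0,0,0],[1,0.5,0,130,0,0,0],[1,0.5,0,155,0,0,0],[1,0.5,0,168,0,0,0],[1,0.5,0,170,0,0,0],[1,0.5,0,170,0,0,0]], force=25)

```text
clock: 10.65
position: [0.5492, -0.1871, 0.0121]
ee_rot: [-2.355, 2.075, 0.001]
force: [0.1, 0.3, 0.6]
width: 1.003
```

Request:
play_rows(motion=[[-1,0,0,0,0,0,0],[-1,0,0,0,0,0,0],[-1,0,0,0,0,0,0],[-1,0,0,0,0,0,0],[-1,0,0,0,0,0,0],[-1,0,0,0,0,0,0],[-1,0,0,0,0,0,0],[-1,0,0,0,0,0,0],[-1,0,0,0,0,0,0]])

```text
clock: 11.55
position: [0.5491, -0.1872, 0.0121]
ee_rot: [-2.355, 2.075, 0.001]
force: [-0.1, 0.5, -0.3]
width: 0.266
```

```bash
python3 st.py
```

```text
[11.55]
[0.5491, -0.1872, 0.0121]
[0.4105, 0.6338, -0.2458, 1.8708, 0.2322, 0.6638, -1.4178]
[-0.1066, 0.4918, -0.2959]
[0.0898, 0.0564, -0.0685]
[0.266]
yaw -82.77665047713637 [-0.00193514 -0.00158078 -0.99999688]
```

Still closing (slow fingers).

Request:
play_rows(motion=[[-1,0,0,0,0,0,0],[-1,0,0,0,0,0,0],[-1,0,0,0,0,0,0],[-1,0,0,0,0,0,0],[-1,0,0,0,0,0,0]])

```text
clock: 12.05
position: [0.5492, -0.1877, 0.0121]
ee_rot: [-2.355, 2.076, -0.0]
force: [2.0, -3.5, -1.1]
width: 0.13
```

```bash
python3 st.py
```

```text
[12.05]
[0.5492, -0.1877, 0.0121]
[0.4107, 0.6338, -0.2453, 1.8706, 0.2325, 0.6636, -1.4178]
[1.9547, -3.5358, -1.1349]
[-0.7114, -0.1733, -0.0522]
[0.1302]
yaw -82.80110465865614 [-0.00141532 -0.00174063 -0.99999748]
```

Request:
play_rows(motion=[[-1,1,10,0,0,0,0],[-1,1,25,0,0,0,0],[-1,1,40,0,0,0,0],[-1,1,55,0,0,0,0],[-1,1,70,0,0,0,0],[-1,1,80,0,0,0,0],[-1,1,85,0,0,0,0],[-1,1,85,0,0,0,0]])

```text
clock: 12.85
position: [0.4637, -0.1993, 0.012]
ee_rot: [-2.355, 2.077, 0.002]
force: [-3.7, -0.1, 4.7]
width: 0.131
```

Request:
play_rows(motion=[[0,0,0,0,0,0,0],[0,0,0,0,0,0,0],[0,0,0,0,0,0,0],[0,0,0,0,0,0,0],[0,0,0,-30,0,0,0],[0,0,0,-70,0,0,0],[0,0,0,-110,0,0,0],[0,0,0,-130,0,0,0],[0,0,0,-130,0,0,0]])

```text
clock: 13.75
position: [0.4658, -0.2001, 0.1451]
ee_rot: [-2.354, 2.076, -0.007]
force: [-0.0, -0.0, -1.3]
width: 0.501
```

```bash
python3 st.py; python3 bar.py w3
```

```text
[13.75]
[0.4658, -0.2001, 0.1451]
[0.552, 0.3562, -0.3202, 1.9423, 0.144, 0.8597, -1.2888]
[-0.0269, -0.0053, -1.255]
[-0.0136, 0.0229, -0.0226]
[0.5009]
yaw -82.82689470036095 [ 9.51418172e-04 -5.19428759e-03 -9.99986057e-01]
holder (array([ 604.5, -181.7]), 6.99, array([69.6, 42.7]))
bar (array([ 507.7, -192.7]), 6.96, array([127.9,  11.6])) 2704 0.03146924772063593
```

Request:
play_rows(motion=[[0,-1,-45,10,0,0,0],[0,-1,-78,30,0,0,0],[0,-1,-78,70,0,0,0],[0,-1,-78,105,0,0,0],[0,-1,-78,125,0,0,0],[0,-1,-78,131,0,0,0],[0,-1,-78,131,0,0,0],[-1,-1,-78,131,0,0,0],[-1,-1,-78,131,0,0,0],[-1,-1,-78,131,0,0,0]], force=40)

```text
clock: 14.8
position: [0.543, -0.1893, 0.0135]
ee_rot: [-2.354, 2.076, -0.005]
force: [0.2, -0.1, 0.3]
width: 0.29
```

Request:
play_rows(motion=[[-1,0,0,0,0,0,0],[-1,0,0,0,0,0,0],[-1,0,0,0,0,0,0],[-1,0,0,0,0,0,0]])

```text
clock: 15.2
position: [0.5434, -0.1895, 0.0142]
ee_rot: [-2.353, 2.076, -0.007]
force: [-1.6, -0.0, 6.7]
width: 0.126
```

```bash
python3 st.py
```

```text
[15.2]
[0.5434, -0.1895, 0.0142]
[0.4274, 0.6251, -0.2608, 1.8851, 0.2483, 0.6571, -1.429]
[-1.6296, -0.0449, 6.7497]
[0.0399, 0.2264, -0.0803]
[0.1256]
yaw -82.85101593349331 [ 0.00113925 -0.00539239 -0.99998481]
```

Request:
play_rows(motion=[[-1,0,5,-1,0,0,0],[-1,0,20,-1,0,0,0],[-1,0,40,-1,0,0,0],[-1,0,60,-1,0,0,0],[-1,0,80,-1,0,0,0],[-1,0,95,-1,0,0,0],[-1,0,98,-1,0,0,0],[-1,0,98,-1,0,0,0]])

```text
clock: 16.0
position: [0.446, -0.2018, 0.0148]
ee_rot: [-2.353, 2.077, -0.007]
force: [0.4, -0.2, -2.0]
width: 0.129
```

```bash
python3 st.py
```

```text
[16.0]
[0.446, -0.2018, 0.0148]
[0.5191, 0.5309, -0.2676, 2.0957, 0.2612, 0.5402, -1.3843]
[0.3675, -0.1748, -1.9726]
[0.0369, -0.0584, 0.0001]
[0.1294]
yaw -82.87925154484697 [ 0.00119927 -0.00542762 -0.99998455]
```

Request:
play_rows(motion=[[-1,0,0,-40,0,0,0],[-1,0,0,-85,0,0,0],[-1,-20,-10,-120,0,0,0.1],[-1,-60,-25,-130,0,0,0.2],[-1,-105,-42,-130,0,0,0.3],[-1,-150,-60,-130,0,0,0.4],[-1,-195,-75,-130,0,0,0.5],[-1,-240,-93,-130,0,0,0.6],[-1,-283,-109,-130,0,0,0.695],[-1,-303,-117,-130,0,0,0.695]])

```text
clock: 17.0
position: [0.5248, 0.1199, 0.1455]
ee_rot: [-1.506, 2.749, -0.002]
force: [-0.6, -0.1, -1.1]
width: 0.125
```

Request:
play_rows(motion=[[-1,0,0,0,0,0,0],[-1,0,0,0,0,0,0]])

```text
clock: 17.2
position: [0.525, 0.1212, 0.1454]
ee_rot: [-1.51, 2.746, -0.001]
force: [-0.0, -0.9, -1.4]
width: 0.131
```

```bash
python3 st.py; python3 - <<'E'
from h import *
for n in ("wrist","top"):
    p=arm.get_image(n); w=fworld(p) if n=="wrist" else world(p); z=w[...,2]; H,S,V=cv2.split(cv2.cvtColor(p["img"],cv2.COLOR_BGR2HSV))
    near=np.hypot(w[...,0]-.5246,w[...,1]-.1132)<.14
    b=((H<8)|(H>172))&(S>110)&near&(z>.09)
    if b.sum()<20: print(n,"no bar"); continue
    zt=np.percentile(z[b],90); t=b&(z>zt-.008); print(n,rect(w[t][:,:2]),t.sum(),zt)
    A=np.c_[w[t][:,:2]-[.5246,.1132],np.ones(t.sum())]; print("plane",np.linalg.lstsq(A,z[t],rcond=None)[0])
    if n=="wrist": cv2.imwrite("pics/w4.png",p["img"])
E
```

```text
[17.2]
[0.525, 0.1212, 0.1454]
[-0.1142, 0.3965, -0.2789, 1.8726, 0.1376, 0.8832, -2.5957]
[-0.0286, -0.888, -1.4246]
[0.002, 0.0324, 0.0121]
[0.1312]
yaw -122.40825673673992 [-0.00645918 -0.00431864 -0.99996981]
wrist (array([553.6, 104. ]), -31.94, array([130. ,  13.2])) 8109 0.16348905551422668
plane [-0.0023654   0.00538225  0.16292606]
top (array([570.,  81.]), -2.25, array([76.1, 36.7])) 147 0.16535817905871508
plane [-3.103183   -4.5486917   0.19391948]
```

View pics/w4.png

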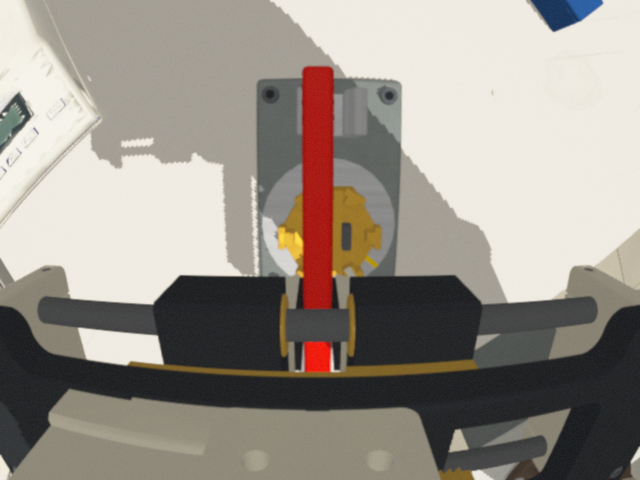

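The bar is held level at its middle, above the cell but offset about 8 mm towards cell +y. I'll correct that and lower it to just above the forks.

Request:
play_rows(motion=[[-1,4,-3,0,0,0,0.008],[-1,7.6,-5.3,0,0,0,0.008],[-1,7.6,-5.3,15,0,0,0.008],[-1,7.6,-5.3,35,0,0,0.008],[-1,7.6,-5.3,48,0,0,0.008],[-1,7.6,-5.3,48,0,0,0.008],[-1,7.6,-5.3,48,0,0,0.008]])

```text
clock: 18.0
position: [0.5255, 0.1089, 0.0975]
ee_rot: [-1.493, 2.757, -0.003]
force: [0.5, -0.1, -1.2]
width: 0.129
```

```bash
cat > fit.py <<'E'
import sys
from h import *
s=arm.observe(); show(s["clock"],s["position"],s["force"],s["joints"])
M=R.from_rotvec(s["ee_rot"]).as_matrix(); print("yaw",np.degrees(np.arctan2(M[1,0],M[0,0])),M[2])
q=arm.get_image("wrist"); p={k:q[k] for k in("img","depth","K","rvec","tvec")}; w=fworld(p)
H,S,V=cv2.split(cv2.cvtColor(p["img"],cv2.COLOR_BGR2HSV)); a=np.radians(-32.7); d=w-[.5247,.1132,0]
X=d[...,0]*np.cos(a)+d[...,1]*np.sin(a); Y=-d[...,0]*np.sin(a)+d[...,1]*np.cos(a); Z=w[...,2]
red=((H<8)|(H>172))&(S>110)&(np.abs(X)<.14)&(np.abs(Y)<.06)
zt=np.percentile(Z[red],90); red&=(Z>zt-.006)
for lo in range(0,105,15):
    m=red&(X*1000>lo)&(X*1000<=lo+15)
    if m.sum()>10: print(lo,"bar y",(np.percentile(Y[m],[2,98])*1000).round(1),"z",(np.median(Z[m])*1000).round(1))
print("bar +x end",np.percentile(X[red],99.5)*1000)
f=(S<60)&(X>.071)&(X<.099)&(abs(Y)<.035)&(Z>.064)&(Z<.08); 
if f.sum(): print("cheeks y",[(np.percentile(Y[f&g],[2,98])*1000).round(1) for g in(Y>0,Y<0) if (f&g).sum()],"x",np.percentile(X[f],[1,99])*1000)
cv2.imwrite(f"pics/{sys.argv[1]}.png",p["img"])
E
python3 fit.py w5
```

```text
[18.0]
[0.5255, 0.1089, 0.0975]
[0.5432, -0.0839, -1.1981]
[-0.1092, 0.4544, -0.2609, 1.9249, 0.1633, 0.776, -2.6096]
yaw -123.10960817007027 [-0.00472908 -0.00440092 -0.99997913]
0 bar y [-8.4  3.5] z 114.7
15 bar y [-8.5  2.8] z 114.7
30 bar y [-8.1  2.8] z 114.7
45 bar y [-8.5  2.7] z 114.7
60 bar y [-8.9  2.6] z 114.7
75 bar y [-8.9  2.7] z 114.7
90 bar y [-9.   2.6] z 114.6
bar +x end 99.8964516560189
cheeks y [array([ 8.4, 21.2]), array([-21.2, -11.1])] x [71.2285693  98.71379575]
```

View pics/w5.png

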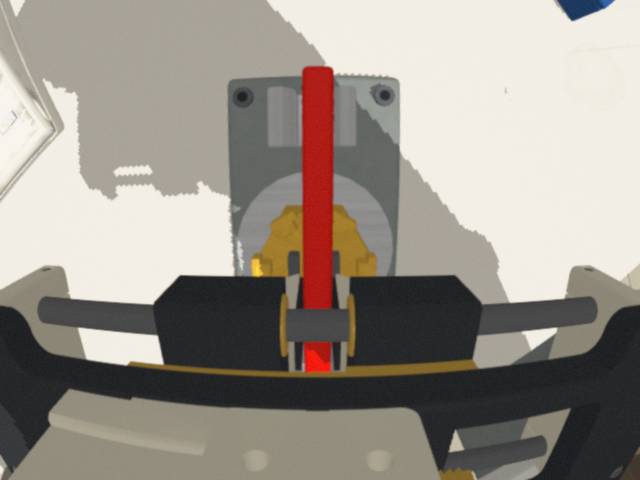

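Request:
play_rows(motion=[[-1,-2.9,0,0,0,0,-0.005],[-1,-2.9,0,0,0,0,-0.005],[-1,-2.9,0,3,0,0,-0.005],[-1,-2.9,0,3,0,0,-0.005]])

```text
clock: 18.45
position: [0.5273, 0.1116, 0.0947]
ee_rot: [-1.5, 2.752, -0.003]
force: [-0.9, -0.4, -2.4]
width: 0.128
```

```bash
python3 fit.py w6
```

```text
[18.45]
[0.5273, 0.1116, 0.0947]
[-0.8723, -0.4403, -2.3598]
[-0.1136, 0.461, -0.2608, 1.9224, 0.1664, 0.7715, -2.6106]
yaw -122.80257584343993 [-0.00527149 -0.0049701  -0.99997375]
0 bar y [-5.1  6.8] z 112.0
15 bar y [-4.8  6.5] z 112.0
30 bar y [-4.7  6.3] z 112.0
45 bar y [-5.   6.1] z 112.0
60 bar y [-5.3  6.1] z 112.0
75 bar y [-5.3  6.4] z 111.9
90 bar y [-5.3  6.3] z 111.9
bar +x end 99.96976170065483
cheeks y [array([ 8.9, 21.3]), array([-21.1,  -8.5])] x [71.39906895 98.69433996]
```

Request:
play_rows(motion=[[-1,0.5,0,3,0,0,0],[-1,0.5,0,7,0,0,0],[-1,0.5,0,11,0,0,0],[-1,0.5,0,15,0,0,0],[-1,0.5,0,18,0,0,0],[-1,0.5,0,18,0,0,0]])

```text
clock: 19.1
position: [0.5268, 0.1112, 0.0762]
ee_rot: [-1.501, 2.753, -0.002]
force: [-0.3, 0.8, -0.3]
width: 0.131
```

```bash
python3 fit.py w7
```

```text
[19.1]
[0.5268, 0.1112, 0.0762]
[-0.2676, 0.7812, -0.3234]
[-0.1196, 0.4862, -0.2533, 1.9387, 0.1772, 0.7315, -2.6197]
yaw -122.80594949938299 [-0.00457784 -0.00428276 -0.99998035]
0 bar y [-5.8  6.1] z 93.4
15 bar y [-5.5  5.8] z 93.4
30 bar y [-5.4  5.5] z 93.4
45 bar y [-5.6  5.5] z 93.4
60 bar y [-6.   5.4] z 93.3
75 bar y [-5.9  5.7] z 93.3
90 bar y [-6.   5.6] z 93.3
bar +x end 99.84406965673583
cheeks y [array([ 8.3, 21.2]), array([-21.2,  -8.4])] x [71.17513369 98.66557023]
```

Centred, with no contact. I'll lower the remaining 17.5 mm.

Request:
play_rows(motion=[[-1,0,0,4,0,0,0],[-1,0,0,8,0,0,0],[-1,0,0,11,0,0,0],[-1,0,0,14,0,0,0],[-1,0,0,16,0,0,0],[-1,0,0,17,0,0,0],[-1,0,0,17,0,0,0]])

```text
clock: 19.85
position: [0.527, 0.1112, 0.0593]
ee_rot: [-1.501, 2.753, -0.002]
force: [0.4, 0.3, -1.3]
width: 0.126
```

```bash
python3 fit.py w8
```

```text
[19.85]
[0.527, 0.1112, 0.0593]
[0.4443, 0.3222, -1.2909]
[-0.1267, 0.5105, -0.2449, 1.9516, 0.1871, 0.6946, -2.6285]
yaw -122.8097458352372 [-0.00464747 -0.00432447 -0.99997985]
0 bar y [-5.6  6.3] z 76.6
15 bar y [-5.3  5.6] z 76.7
30 bar y [-5.2  5.8] z 76.6
45 bar y [-5.5  5.6] z 76.6
60 bar y [-5.8  5.6] z 76.5
75 bar y [-5.4  5.9] z 76.6
90 bar y [-5.8  5.8] z 76.4
bar +x end 100.01929300169041
cheeks y [array([ 8.4, 21.2]), array([-21.2,  -8.5])] x [71.24694439 98.68565842]
```

Request:
play_rows(motion=[[-1,0,0,0.8,0,0,0],[-1,0,0,0.8,0,0,0],[-0.4,0,0,0.5,0,0,0],[-0.4,0,0,0.5,0,0,0],[-0.4,0,0,0.5,0,0,0],[-0.4,0,0,0.5,0,0,0],[-0.4,0,0,0,0,0,0]])

```text
clock: 20.6
position: [0.5271, 0.1112, 0.0595]
ee_rot: [-1.501, 2.753, -0.003]
force: [0.5, 0.2, -0.1]
width: 0.302
```

Request:
play_rows(motion=[[-0.4,0,0,-5,0,0,0],[-0.4,0,0,-20,0,0,0],[-0.4,0,0,-50,0,0,0],[-0.4,0,0,-90,0,0,0],[-0.4,0,0,-130,0,0,0],[-0.4,0,0,-165,0,0,0],[-0.4,0,0,-165,0,0,0]])

```text
clock: 21.3
position: [0.5286, 0.112, 0.2299]
ee_rot: [-1.497, 2.745, -0.006]
force: [0.5, -0.2, 0.4]
width: 0.302
```

```bash
python3 fit.py w9; python3 nut.py o3
```

```text
[21.3]
[0.5286, 0.112, 0.2299]
[0.5136, -0.212, 0.3611]
[-0.0859, 0.3061, -0.2851, 1.7703, 0.099, 1.0634, -2.5487]
yaw -122.80042624701811 [-0.01135383 -0.01047673 -0.99988066]
0 bar y [-4.9  5.4] z 75.4
15 bar y [-4.9  5.4] z 75.5
30 bar y [-4.8  5.3] z 75.6
45 bar y [-4.8  5.3] z 75.6
60 bar y [-4.8  6.1] z 75.5
75 bar y [-5.   5.2] z 75.6
90 bar y [-5.7  5.2] z 75.6
bar +x end 100.13114318779482
cheeks y [array([ 8.8, 21.1]), array([-20.8,  -8.4])] x [71.41114997 98.52609425]
cell (array([530. , 109.8]), -32.93, array([223.1, 116.5])) 21439
fork (array([466.7, 150. ]), 57.95, array([42.4, 17.7])) 408
fork (array([592.2,  69.4]), 57.25, array([43.4, 40.3])) 1813
centre [529.45 109.7 ] yaw -32.7098373930634
nut (524.752197265625, 113.22586059570312)
slot off cell x, deg 0.28311723236380715
slot off cell x, deg 0.2745632232495723
```

View pics/w9.png

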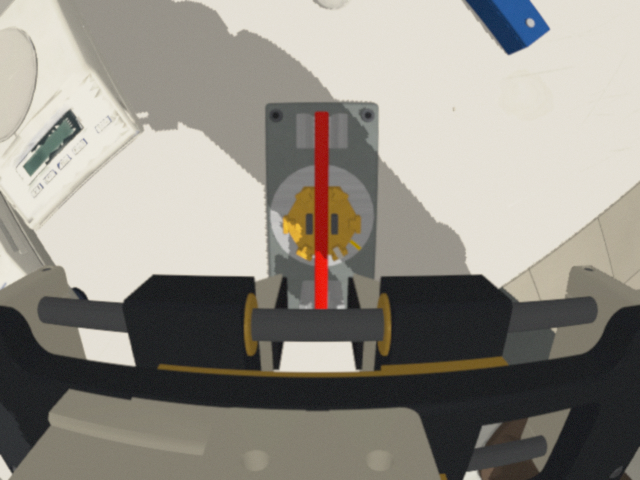

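The bar runs through both forks and the slots, from (320,112) to (320,310). Its top is level at about 75.5 mm, where home is 76, its end is at 100.1 mm and the gripper is clear. Handing in.

```bash
python3 -c "
from cell import arm
print(arm.sign_off())"
```

```text
the job is handed in; nothing more can be done
None
```

The nut is tightened, the locking bar is home through the forks and slots, and the job is handed in at about 21 s of the 72 s allowed.

- **Nut:** I turned it clockwise in two grips, because joint 7 neared its limit during the first. It went from about 0.51 rad to the 2.094 position. The white stripe is past the yellow mark, and the slots were within 0.3° of the fork line both before and after the bar went in.
- **Bar:** I pulled it part way out of the holder by its end, then gripped it again at its middle and drew it clear. I lowered it through the forks and the nut's slots, let go and moved the gripper clear above it.
- **Last checks:** The bar's top is level at about 75.5 mm, against 76 mm for fully home. It is centred to within about 0.3 mm across the gap, and its +x end is at 100.1 mm, against 100 mm. Forces read at the end of each move stayed under 10 N.
- **Disagreements:** Some sideways moves ended 3 to 8 mm off target, and I corrected those from the camera before lowering the bar. In the last picture the plate and fork fits were a few mm off, because the bar and gripper hid part of the cell; the bar and nut figures agreed.
- **Not checked:** I took no final picture of the beaker, timer, bottle, dish and marker. The gripper's route stayed clear of them.

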